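# Index the test turret and hold the contact slide at its mark

## Robot

A 7-joint arm with a two-finger parallel gripper is mounted at the origin on the work surface. World frame = base frame: x ahead of the robot, y to its left, z up, the work surface at z = 0. Lengths are in mm, angles in rad, forces in N, time in s.
With the tool pointing down it reaches from about 425 to 975 mm from the base axis. Payload 16.7 kg.
Tool frame: the origin (TCP) lies between the finger pads; the fingertips stand arm.tip_extent ahead of it and the grasp point (between the pads) lies 8 mm behind it (arm.tip_extent is the distance from the TCP to the fingertips, in mm); z points along the fingers, y is the line along which they close (so a half turn about z gives the same grasp; the last joint's range is limited). The gripper opens to 85 mm and grips with 20 to 120 N. Pads are 22 mm wide; open, the fingers measure 114 mm over their backs; the gripper's body (76 mm by 85 mm) begins 54 mm behind the grasp point. The pads swing forward as they close: fully open they stand 13 mm farther back than shut.
Start: joints at [-1.355, 0.426, 0.074, 1.606, -0.034, 1.111, -0.067], TCP at [241.448, 630.301, 242.302] pointing down, gripper open.
Joint ranges: [-2.85, 2.85], [-0.5, 2.14], [-1.23, 1.37], [0.21, 2.46], [-1.02, 4.16], [0.16, 2.05], [-2.73, 2.73]. Speed limits (rad/s): [1.89, 1.89, 2.39, 2.39, 3.01, 3.01, 3.01].

## Interface

Orientations are given as a 3x3 rotation matrix whose columns are the frame's x, y, z axes.
In Python, from workcell import arm gives the robot as it stands. The module is installed in compiled form; this text tells all that it offers. Calls block until the motion is done:
- arm.movep(position, orientation): joint-space move of the TCP to a pose.
- arm.servo_line(position, rotation=None, rate=150): straight line of the TCP; rotation=None keeps the orientation; rate is the mean speed in mm/s.
- arm.movej(angles): joint-space move.
- arm.move_gripper(opening, effort=None): finger opening in mm; effort is the grip in N (None keeps the last); returns when the fingers have stopped.
- arm.pause(seconds).
- arm.inverse_kinematics(position, orientation): joint angles nearest the present ones, or None.
- arm.capture(name): name is "scene" or "top" or "wrist"; returns (picture, depth): 400x640x3 uint8, blue, green, red; 400x640 float32, mm along the optical axis (not along the pixel's ray), 0 where there is no reading.
- arm.camera_params(name): a dict with "fx", "fy", "cx", "cy" (pixels), "rvec" (rotation vector, rad) and "tvec" (3), from world to camera coordinates, as OpenCV has them. Camera axes: x right, y down, z forward; pixel columns grow to the right and rows downward; lengths in mm; the calibration is good to about 2 mm. A picture is of the moment at which its call begins: read the wrist's pose just before it. camera_params takes no time and is no camera call; for the wrist camera it gives the pose at the moment of the call.
A pose or a line that the arm cannot do raises arm.Unreachable and nothing moves.
- arm.job_done(): hands the job in; it is judged then, once.
Readings, each from a call of its own:
- arm.get_clock(): time.
- arm.get_q(): joint angles.
- arm.get_joint_vel(): joint speeds.
- arm.get_effort(): joint torques, N m.
- arm.get_eef_pos(): TCP position.
- arm.get_tcp_rot(): TCP orientation.
- arm.get_force(): force on the tool from outside, world axes, zero at the start.
- arm.get_wrist_torque(): the same for the moment, N m.
- arm.get_grip_width(): finger opening in mm.
- arm.get_finger_force(): force on a finger pad.
Only numpy, scipy, OpenCV 4.12 (cv2) and the standard library are available. Lean on these libraries where they do the work, as an engineer would, in place of code of your own. Each camera call takes 0.05 s, during which the arm holds its last target. There are 200 camera calls.

## Task

Bring the next blue unit (yellow dot) to the test station: turn the turret counter-clockwise, seen from above, by its bar grip, one click position on, with the contact slide still home. Then pull the spring-return slide out by its red handle until its pointer is on the red mark, without overshooting the mark by more than about a centimetre, and keep it there: the program finishes while the gripper is still holding the handle at the mark. Leave the other things on the bench where they are.

Things in the scene. Friction and masses are not known exactly. Their poses are not given: they have to be found in the camera images.
- jig: Rotary test jig fixed to the bench, base plate 370 x 365 x 12 mm. Origin: on the turret axis at table height; z up; -x is its front, +x leads from the turret axis to the test station (orange contact head). Grey turret 260 mm across, top at 42 mm, six nests 60 degrees apart with blue units (tops 84 mm above the table), the front nest empty. The draw bar lies on its -y side.
- turret (a joint): Turret angle, rad, growing counter-clockwise seen from above. Starts at 0; click positions (detents) every 1.047 rad (60 degrees), the next at 1.047. Turning takes about 0.15 N m; past half-way it pulls itself into the next click and stays there (within 0.03 rad) when let go.
- turret_bar (a point): Middle of the black bar grip (one end orange) on the turret axis, at the height to grip, 108 mm above the table. The bar is 70 mm long along the point's x (which turns with the turret; parallel to the jig's x at angle 0), 16 mm thick along its y, and reaches from 85 to 119 mm above the table. z up.
- pull_handle: Upright red round post, 18 mm in diameter, 57 to 110 mm above the table, on a dark 24 mm block at the draw bar's front end; grip it 90 mm above the table. Origin: on its axis at table height; axes as the jig's. Home at jig x -100, y -175 mm; moves along the jig's -x as it is pulled. A bearing block 66 mm high begins 52 mm behind the axis.
- draw_slide (a joint): How far the spring-return draw slide (bar, pull handle, and contact head) is pulled out along the jig's -x, m: 0 = home, 0.040 = pointer on the red mark, 0.075 = end stop. The spring pulls it home with 3 N at 0 and 9 N at the mark; it returns when let go.
- pointer (a point): Tip of the thin red pointer on the draw slide, 25 mm to the jig's -y side of the handle's axis, over the white scale, 18 mm above the table; moves with the slide.
- mark (a point): Red mark line across the white scale on the base plate, 15 mm above the table: 40 mm from the pointer at home, along the jig's -x. The black scale lines are 10 mm apart.
- spare_unit: Loose blue gearmotor unit with a yellow dot, 60 x 40 x 42 mm high; bystander. Origin: centre of its underside.
- reject_unit: Loose blue gearmotor unit with a red dot, 60 x 40 x 42 mm high; bystander. Origin: centre of its underside.
- tape: Roll of yellow tape, 80 mm across, 20 mm high, lying flat on the table beside the pull handle's side of the jig; bystander. Origin: centre of its underside.
- driver: Red-handled screwdriver, about 200 mm long and 26 mm high, lying flat; bystander. Origin: near the middle of its length, on the table.
- parts_tray: Small blue open tray, 130 x 100 x 40 mm; bystander. Origin: centre of its underside.
- grease_jar: Small jar with white cap, 56 mm across, 65 mm high; bystander. Origin: centre of its underside.
- cup: Red plastic cup, 72 mm across, 85 mm high; bystander. Origin: centre of its underside.

How it is judged (in metres and radians):
On the way, in this order (a step that is already met when the one before it is completed fails the run):
1. the turret rests one click position on, the slide still home (value of joint turret between 0.947 and 1.147 rad and velocity of joint turret below 0.1 rad/s and not (velocity of joint turret below -0.1 rad/s) and value of joint draw_slide below 0.006 m), for 0.3 s.
2. the slide is held at the mark by its handle (value of joint turret between 0.947 and 1.147 rad and value of joint draw_slide between 0.035 and 0.045 m and contact force between pull_handle and the fingers above 2 N), for 0.5 s.
At the end, for the whole second after the job is handed in: The turret stands one click position on (1.047 rad, within 0.1), and the gripper holds the pull handle (more than 2 N) with the slide still, at 40 mm (within 5 mm) (all of step 2 and not (velocity of joint draw_slide above 0.01 m/s) and not (velocity of joint draw_slide below -0.01 m/s)); the arm keeps its last pose, push and grip.
It fails at once if the slide is pulled more than 14 mm past the mark (value of joint draw_slide above 0.054 m).
It fails at once if the slide is pulled out before the turret has left its first position (value of joint draw_slide above 0.02 m and value of joint turret below 0.5 rad).
It fails at once if the turret is turned a second position on (value of joint turret above 1.65 rad).
It fails at once if one of the loose bystanders is moved by more than 30 mm (distance of any of spare_unit, reject_unit, tape, driver, parts_tray, grease_jar, cup from where it was at the start of the episode above 0.03 m).
It also fails if it takes over 43 s, if anything falls off the work surface, if the arm or the gripper's body presses on something with over 40 N, if the wrist force passes 120 N, or if a joint passes its speed limit or range.

## Working session

There is one attempt and no reset: what is moved stays moved. The work goes in short steps, each a Python script; the robot and the scene stay as the last script left them, time stands still between calls to the robot, and variables do not carry over. Pictures are saved under pics/ and viewed, at most 10 in all, crops included, and the job is handed in when it is done.

```bash
mkdir -p pics && python3 - <<'E'
from workcell import arm
import cv2,numpy as np
for n in("scene","top"):
    p,d=arm.capture(n); cv2.imwrite(f"pics/{n}0.png",p); np.save(f"{n}_d.npy",d)
    c=arm.camera_params(n); print(n,{k:np.round(v,3).tolist() for k,v in c.items()})
print(arm.get_clock(),arm.tip_extent,arm.get_tcp_rot())
E
```

```text
scene {'fx': 376.799, 'fy': 376.799, 'cx': 327.203, 'cy': 201.803, 'rvec': [2.242, 0.942, -0.393], 'tvec': [-383.986, -224.4, 1626.418]}
top {'fx': 507.74, 'fy': 507.74, 'cx': 316.907, 'cy': 197.113, 'rvec': [2.125, -2.173, 0.137], 'tvec': [-1.685, 569.652, 1499.148]}
0.1 11.0 [[-9.33855657e-01  3.57649980e-01 -3.21755907e-04]
 [ 3.57650111e-01  9.33855002e-01 -1.11024944e-03]
 [-9.66073266e-05 -1.15188876e-03 -9.99999332e-01]]
```

View pics/top0.png

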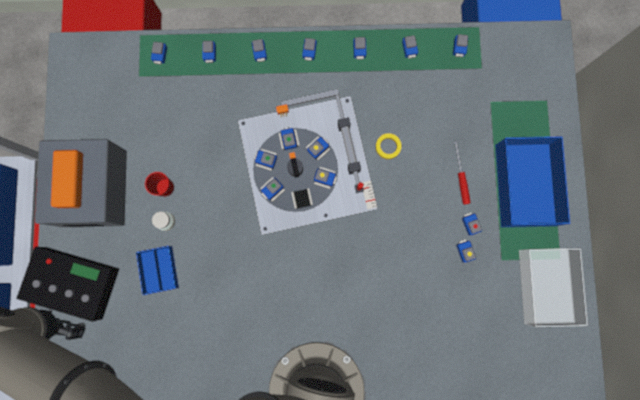

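View pics/scene0.png

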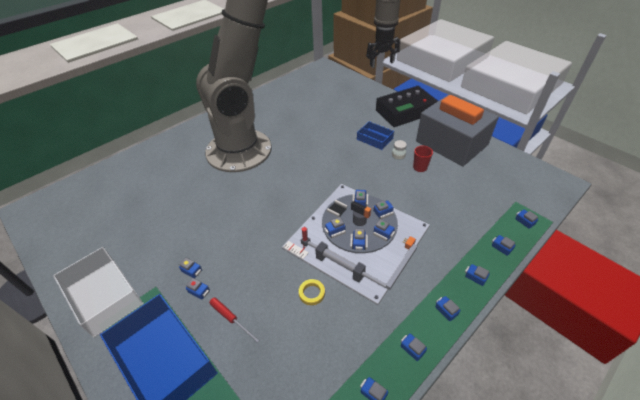

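The top view shows the jig at about (297,167). The bar grip is near (295,165) with its orange end at (292,156), the red handle is near (360,187), the scale is at (370,195), and the tape at (388,146) is clear of the handle. The scene view agrees, with the handle at (305,235). Next I measure these.

```bash
cat > h.py <<'E'
from workcell import arm
import cv2,numpy as np
def ray(c,px,z):
    "world points of pixels on plane z"
    K=np.array([[c["fx"],0,c["cx"]],[0,c["fy"],c["cy"]],[0,0,1.]])
    R=cv2.Rodrigues(np.array(c["rvec"],float))[0]; t=np.array(c["tvec"],float).ravel()
    px=np.atleast_2d(px).astype(float); d=np.c_[px,np.ones(len(px))]@np.linalg.inv(K).T@R
    o=-R.T@t; return o+d*((z-o[2])/d[:,2])[:,None]
def world(c,px,dep):
    R=cv2.Rodrigues(np.array(c["rvec"],float))[0]; t=np.array(c["tvec"],float).ravel()
    px=np.atleast_2d(px); z=dep[px[:,1],px[:,0]].astype(float)
    p=np.c_[(px[:,0]-c["cx"])/c["fx"]*z,(px[:,1]-c["cy"])/c["fy"]*z,z]
    return (p-t)@R
def blobs(m,amin):
    n,l,s,ce=cv2.connectedComponentsWithStats(m.astype(np.uint8))
    return [(s[i,4],ce[i],l==i) for i in range(1,n) if s[i,4]>=amin]
E
python3 - <<'E'
from h import *
p=cv2.imread("pics/top0.png"); d=np.load("top_d.npy"); c=arm.camera_params("top")
hsv=cv2.cvtColor(p,cv2.COLOR_BGR2HSV); H,S,V=cv2.split(hsv)
roi=np.zeros(H.shape,bool); roi[85:240,230:385]=1
plate=roi&(V>165)&(S<60)
b=max(blobs(plate,50),key=lambda b:b[0]); 
r=cv2.minAreaRect(np.argwhere(b[2])[:,::-1].astype(np.float32)); w=ray(c,cv2.boxPoints(r),12); print("plate",w.round(1).tolist(),np.linalg.norm(np.diff(w,axis=0),axis=1))
for n,m,z in(("orange",roi&(H>5)&(H<18)&(S>150),119),("red",roi&((H<5)|(H>174))&(S>140),110)):
    for a,ce,mk in blobs(m,3):
        px=np.argwhere(mk)[:,::-1]; print(n,a,ce.round(1),ray(c,ce,z).round(1),world(c,px,d)[:,2].round(0)[:12])
# tall centre: depth points
v,u=np.where(roi&(d>0)); P=world(c,np.c_[u,v],d)
t=P[(P[:,2]>95)]; print("tall",[(x.round(0).tolist()) for x in t])
disc=P[(P[:,2]>34)&(P[:,2]<48)]; hull=cv2.convexHull(disc[:,:2].astype(np.float32)); print("disc",cv2.minEnclosingCircle(hull))
cv2.imwrite("pics/top_jig.png",cv2.resize(p[85:240,230:390],None,fx=3.75,fy=3.75,interpolation=cv2.INTER_CUBIC))
E
```

```text
plate [[821.9, 235.1, 12.0], [896.6, -130.8, 12.0], [532.8, -197.1, 12.0], [462.1, 158.1, 12.0]] [373.43903455 369.79634097 362.09764459]
orange 75 [282.1 108.7] [[822.8  81.5 119. ]] [66. 72. 68. 59. 69. 67. 69. 64. 69. 68. 67. 70.]
orange 27 [291.9 155.4] [[682.3  54.7 119. ]] [116. 116. 116. 124. 122. 118. 123. 119. 118. 123. 116. 121.]
red 32 [359.5 186. ] [[ 589.3 -138.8  110. ]] [113. 104. 110. 108. 107. 108. 110. 108. 107. 113. 113. 111.]
tall [[690.0, 63.0, 116.0], [690.0, 60.0, 116.0], [690.0, 57.0, 116.0], [690.0, 55.0, 116.0], [688.0, 51.0, 124.0], [687.0, 63.0, 115.0], [686.0, 60.0, 122.0], [687.0, 57.0, 118.0], [686.0, 54.0, 123.0], [686.0, 52.0, 119.0], [687.0, 49.0, 118.0], [684.0, 63.0, 117.0], [683.0, 60.0, 123.0], [684.0, 58.0, 116.0], [683.0, 54.0, 121.0], [684.0, 52.0, 117.0], [684.0, 49.0, 115.0], [680.0, 63.0, 122.0], [680.0, 60.0, 121.0], [681.0, 57.0, 119.0], [681.0, 55.0, 116.0], [680.0, 52.0, 120.0], [680.0, 49.0, 120.0], [677.0, 63.0, 122.0], [677.0, 60.0, 122.0], [678.0, 57.0, 120.0], [678.0, 55.0, 118.0], [678.0, 52.0, 118.0], [677.0, 49.0, 121.0], [675.0
[... 2590 characters left out ...]
0, 107.0], [596.0, -135.0, 108.0], [596.0, -138.0, 107.0], [596.0, -141.0, 108.0], [595.0, -143.0, 110.0], [595.0, -146.0, 108.0], [592.0, -132.0, 111.0], [593.0, -135.0, 107.0], [592.0, -137.0, 113.0], [592.0, -140.0, 113.0], [592.0, -143.0, 111.0], [592.0, -146.0, 110.0], [589.0, -131.0, 112.0], [589.0, -134.0, 111.0], [590.0, -138.0, 107.0], [589.0, -140.0, 109.0], [589.0, -143.0, 113.0], [590.0, -146.0, 107.0], [587.0, -134.0, 110.0], [587.0, -137.0, 108.0], [587.0, -141.0, 105.0], [586.0, -143.0, 111.0], [587.0, -146.0, 107.0], [585.0, -135.0, 101.0], [584.0, -138.0, 105.0], [584.0, -140.0, 106.0], [585.0, -144.0, 102.0]]
disc ((708.7926025390625, 4.702740669250488), 198.88641357421875)
```

View pics/top_jig.png

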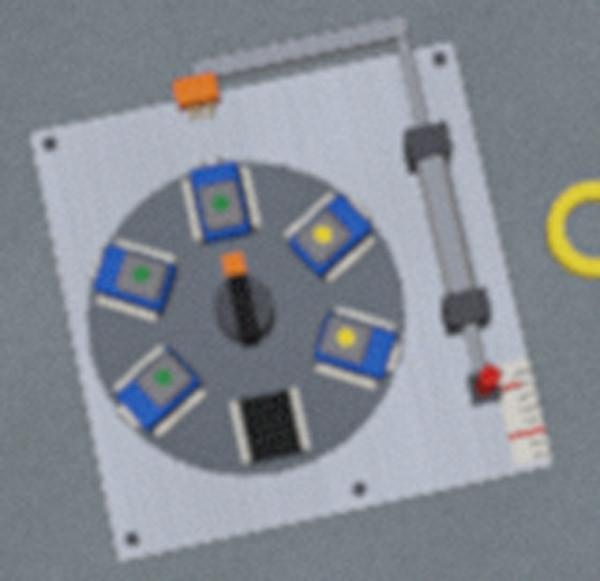

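Bar centre and handle come out 200.6 mm apart (201.6 expected), which gives a jig yaw of about 11°. The plate edges agree. I'll refine with the wrist camera above the bar and the handle.

```bash
cat >> h.py <<'E'
def Rz(a):
    c,s=np.cos(a),np.sin(a); return np.array([[c,s,0],[s,-c,0],[0,0,-1.]])
E
python3 - <<'E'
from h import *
y=np.radians(11.1)
for n,a,p in(("bar",y,[656,51,100]),("bar+60",y+np.pi/3,[656,51,100]),("hnd",y+np.pi/2,[591,-139,82])):
    for k in(0,np.pi):
        q=arm.inverse_kinematics(p,Rz(a+k)); print(n,k,None if q is None else np.round(q,2))
p=[640,20,300]
for k in(0,np.pi):
    try: arm.movep(p,Rz(y+k)); break
    except arm.Unreachable: print("unreach",k)
c=arm.camera_params("wrist"); im,d=arm.capture("wrist"); cv2.imwrite("pics/w1.png",im); np.save("w1_d.npy",d)
import json; json.dump({k:np.array(v).tolist() for k,v in c.items()},open("w1.json","w"))
print(k,arm.get_clock(),arm.get_q(),arm.get_eef_pos(),arm.get_force())
E
```

```text
bar 0 [-0.67  0.66  0.71  1.79 -0.54  0.9  -1.1 ]
bar 3.141592653589793 [-0.37  0.56  0.27  1.77 -0.19  0.84  1.75]
bar+60 0 [-0.69  0.67  0.73  1.79 -0.55  0.9  -0.04]
bar+60 3.141592653589793 [-0.21  0.55  0.05  1.76 -0.03  0.84  2.66]
hnd 0 [-0.45  0.65  0.79  1.92 -0.62  0.83  0.87]
hnd 3.141592653589793 [-0.66  0.91  1.2   1.93 -1.    1.07 -1.95]
0 2.7333 [-0.76578691  0.4328569   0.87477493  1.65624444 -0.35020664  1.21842831
 -1.1887766 ] [639.98472588  20.97504764 299.80321368] [-0.05751445  0.21731514  0.24428405]
```

View pics/w1.png

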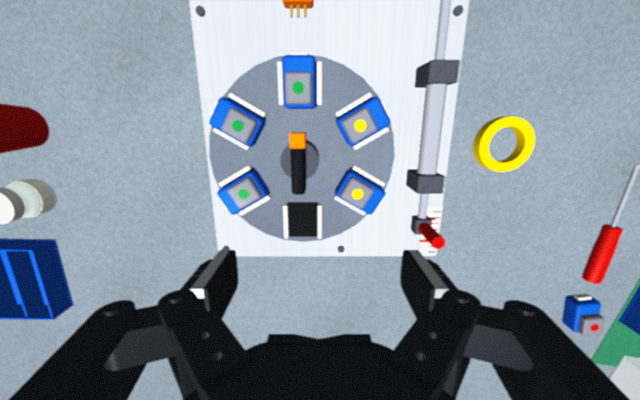

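The wrist view shows the bar from (297,140), its orange end, to (298,190), with the handle's top near (437,241). Nothing stands beside either grasp.

```bash
python3 - <<'E'
from h import *
import json
c=json.load(open("w1.json")); p=cv2.imread("pics/w1.png"); d=np.load("w1_d.npy")
H,S,V=cv2.split(cv2.cvtColor(p,cv2.COLOR_BGR2HSV))
roi=np.zeros(H.shape,bool); roi[0:260,190:460]=1
v,u=np.where(roi&(d>0)); P=world(c,np.c_[u,v],d)
m=(P[:,2]>113)&(P[:,2]<125)&(u<330)
r=cv2.minAreaRect(np.c_[u,v][m].astype(np.float32)); bx=ray(c,cv2.boxPoints(r),119); print("bar depth",bx.round(1).tolist(),bx.mean(0),P[m].mean(0))
o=roi&(H>5)&(H<18)&(S>150)
for a,ce,mk in blobs(o,30): print("orange",a,ce,ray(c,ce,119).round(1))
bm=np.zeros_like(roi); bm[128:200,285:310]=1
bar=bm&((V<45)|o); b=max(blobs(bar,30),key=lambda b:b[0]); r=cv2.minAreaRect(np.argwhere(b[2])[:,::-1].astype(np.float32)); bx=ray(c,cv2.boxPoints(r),119); print("bar col",b[0],bx.round(1).tolist(),bx.mean(0))
red=roi&((H<6)|(H>174))&(S>130)
for a,ce,mk in blobs(red,15):
    px=np.argwhere(mk)[:,::-1]; W=world(c,px,d); t=W[:,2]>104; print("red",a,ce.round(1),W[:,2].min().round(),W[:,2].max().round(),W[t].mean(0).round(1) if t.any() else "",ray(c,ce,15).round(1))
# disc circle on z=42
gr=bm*0>0; gr=roi&(S<60)&(V>70)&(V<140); b=max(blobs(gr,100),key=lambda b:b[0]); ct=cv2.convexHull(np.argwhere(b[2])[:,::-1].astype(np.float32)); w=ray(c,ct[:,0],42)[:,:2].astype(np.float32); print("disc",cv2.fitEllipse(w))
# plate side edges -> yaw
pl=roi&(V>185)&(S<50)
b=max(blobs(pl,100),key=lambda b:b[0])[2]
L=np.array([[np.where(b[k])[0].min(),k] for k in range(40,235)]); w=ray(c,L,12); f=cv2.fitLine(w[:,:2].astype(np.float32),cv2.DIST_HUBER,0,.01,.01).ravel(); print("yaw",np.degrees(np.arctan(f[1]/f[0])))
E
```

```text
bar depth [[690.8, 64.1, 119.0], [694.0, 48.0, 119.0], [626.1, 35.7, 119.0], [622.7, 52.8, 119.0]] [658.41027709  50.16494692 119.        ] [660.66941912  49.79187992 118.87861303]
orange 196 [297.85714286   3.03571429] [[812.9  75.8 119. ]]
orange 81 [298.14814815 142.0617284 ] [[683.2  52.6 119. ]]
bar col 612 [[691.0, 63.1, 119.0], [694.2, 47.0, 119.0], [628.7, 35.0, 119.0], [625.3, 52.1, 119.0]] [659.81403921  49.26527164 119.        ]
red 360 [431.1 235.7] 0.0 432.0 [ 597.8 -136.8  115.7] [[ 569.1 -178.8   15. ]]
disc ((797.0474853515625, -104.5355453491211), (34.69754409790039, 55.981666564941406), 19.081315994262695)
yaw 3.5585732
```

Bar centre is about (658.5, 50) with yaw 10.5°. The top camera gave (656, 51). Both match the known height and length, so I'll grip and check the force before turning.

```bash
python3 - <<'E'
from h import *
y=np.radians(10.6); p=[658,50]
arm.movep(p+[170],Rz(y)); arm.move_gripper(55,40); arm.servo_line(p+[100],rate=120)
print(arm.get_eef_pos(),arm.get_force())
arm.move_gripper(10,40); arm.pause(.2)
print(arm.get_clock(),arm.get_eef_pos(),arm.get_grip_width(),arm.get_force(),arm.get_wrist_torque(),arm.get_finger_force(),arm.get_q())
E
```

```text
[658.35145287  49.75127294 100.45498695] [-0.7524336  -0.49015071  0.91975519]
5.1083 [658.41735822  49.60578543 100.7507428 ] 15.231696308888894 [-0.95111545 -1.83926931  6.09391276] [-0.42219594  0.18836547 -0.07500063] 40.81362068653107 [-0.67614805  0.66426977  0.71954463  1.78378855 -0.54436041  0.9014618
 -1.09950293]
```

The grip measures 15.2 mm on the 16 mm bar, with negligible side force. Now I turn it.

```bash
python3 - <<'E'
from h import *
y=np.radians(10.6); p=[658,50,100]
for a in(10,20,30,40,50,60):
    arm.movep(p,Rz(y+np.radians(a))); print(a,arm.get_clock(),arm.get_force().round(1),arm.get_wrist_torque().round(2),arm.get_grip_width())
    if abs(arm.get_force()).max()>30: print("stop");break
else:
    arm.pause(.2); arm.move_gripper(40); arm.pause(.3); arm.servo_line([658,50,240],rate=150)
    im,d=arm.capture("top"); cv2.imwrite("pics/top1.png",cv2.resize(im[85:240,230:390],None,fx=3,fy=3,interpolation=cv2.INTER_CUBIC))
    arm.movep([560,-110,300],Rz(np.radians(10.6)+np.pi/2))
    c=arm.camera_params("wrist"); im,d=arm.capture("wrist"); cv2.imwrite("pics/w2.png",im); np.save("w2_d.npy",d)
    import json; json.dump({k:np.array(v).tolist() for k,v in c.items()},open("w2.json","w"))
    im,d=arm.capture("top"); cv2.imwrite("pics/top2.png",im)
    print(arm.get_clock(),arm.get_q())
E
```

```text
10 5.375 [ 0.3 -3.3  8.8] [-0.42  0.   -0.09] 15.09479882981606
20 5.6417 [-0.1 -2.5 10.4] [-0.39  0.15 -0.05] 15.582423884241997
30 5.9083 [ 0.5 -2.9  9.7] [-0.41  0.13  0.01] 15.502552156167576
40 6.175 [-0.2 -2.9  9.5] [-0.44  0.07  0.17] 15.582467543736982
50 6.4417 [-0.3 -3.1  9.2] [-0.46  0.12  0.12] 15.669656960073528
60 6.7083 [ 0.3 -2.4 10.4] [-0.43  0.16  0.08] 14.966144854942366
9.6083 [-0.33364151  0.22028805  0.49014561  1.79748672 -0.11261822  1.15251713
  0.37829661]
```

View pics/w2.png

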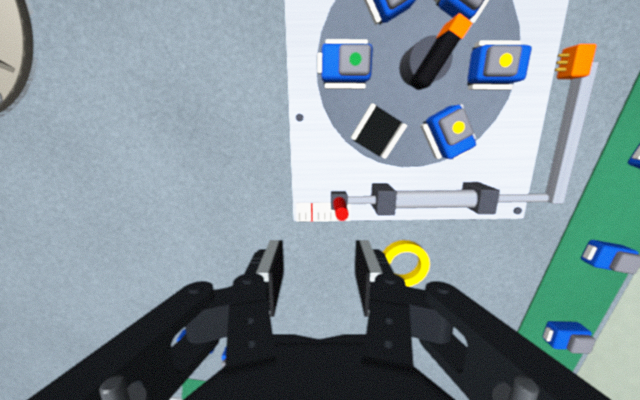

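The yellow-dot unit now faces the orange contact head at (575,60). The bar stands 60° on, and the slide is home with the handle's top at (342,213) and the mark at (311,212). Next I measure the handle and grip it.

```bash
python3 - <<'E'
from h import *
import json
c=json.load(open("w2.json")); p=cv2.imread("pics/w2.png"); d=np.load("w2_d.npy")
t=cv2.imread("pics/top2.png"); ct=arm.camera_params("top")
def red(p): 
    H,S,V=cv2.split(cv2.cvtColor(p,cv2.COLOR_BGR2HSV)); return ((H<6)|(H>174))&(S>110),H,S
m,H,S=red(p); roi=np.zeros(m.shape,bool); roi[180:230,285:365]=1
for a,ce,mk in blobs(m&roi,4):
    px=np.argwhere(mk)[:,::-1]; W=world(c,px,d); print(a,ce.round(1),px.min(0),px.max(0),"mark/ptr z15",ray(c,ce,15).round(1))
    k=(W[:,2]>103)&(W[:,2]<118)
    if k.sum()>5: print(" top px",px[k].mean(0),k.sum(),ray(c,px[k].mean(0),110).round(1),"mid-z range mean",W[(W[:,2]>60)&(W[:,2]<118)].mean(0).round(1))
m,_,_=red(t); roi[:]=0; roi[170:215,345:385]=1
for a,ce,mk in blobs(m&roi,3): print("top",a,ce.round(1),ray(ct,ce,108).round(1),ray(ct,ce,15).round(1))
cv2.imwrite("pics/w2c.png",cv2.resize(p[170:235,270:420],None,fx=5,fy=5,interpolation=cv2.INTER_CUBIC))
E
```

```text
271 [340.1 208.3] [333 197] [347 220] mark/ptr z15 [[ 603.6 -163.4   15. ]]
 top px [341.22727273 212.97402597] 154 [[ 593.2 -140.5  110. ]] mid-z range mean [ 592.2 -138.4   98. ]
28 [311.4 212.5] [311 204] [312 220] mark/ptr z15 [[ 560.4 -178.5   15. ]]
```

View pics/w2c.png

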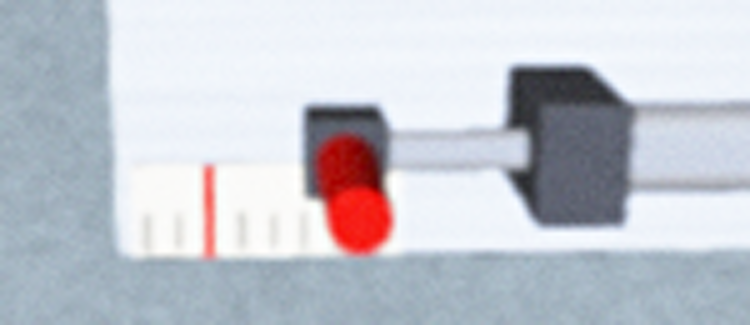

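The handle at about (593,-140) agrees with the jig prediction of (592.4,-140.4), and the mark agrees within 1.5 mm. The crop shows the handle's top at (342,213), home, and the mark at (311,212). I'll grip it with the fingers along the pull direction and pull in stages.

```bash
python3 - <<'E'
from h import *
y=np.radians(10.6); R=Rz(y+np.pi/2); ux=np.array([np.cos(y),np.sin(y),0]); h=np.array([592.6,-140.4,82])
arm.movep(h+[0,0,80],R); arm.move_gripper(50,60); arm.servo_line(h,rate=120)
print(arm.get_eef_pos(),arm.get_force())
arm.move_gripper(10,60); arm.pause(.2)
f=lambda s:print(s,arm.get_clock(),"tcp along",((arm.get_eef_pos()-h)@ux).round(2),arm.get_grip_width(),"F",(arm.get_force()@ux).round(1),arm.get_force().round(1),arm.get_finger_force())
f("grip")
for s in(15,30,36):
    arm.servo_line(h-ux*s,rate=30); arm.pause(.2); f(s)
c=arm.camera_params("wrist"); im,d=arm.capture("wrist"); cv2.imwrite("pics/w3.png",im)
im,d=arm.capture("top"); cv2.imwrite("pics/top3.png",im); im2,d=arm.capture("scene"); cv2.imwrite("pics/scene3.png",im2)
cv2.imwrite("pics/m3.png",np.vstack([cv2.resize(im[150:230,320:400],(400,400)),]))
E
```

```text
[ 592.92291773 -140.62106502   82.53676742] [-0.07792392 -0.34595259  0.20314109]
grip 11.9167 tcp along 1.04 16.202083783692718 F 2.4 [2.3 0.4 7.3] 58.40491712093353
15 12.7667 tcp along -13.67 17.06521376021989 F 5.0 [4.8 1.8 6.8] 58.6032235622406
30 13.6167 tcp along -28.39 16.27358186272281 F 7.2 [7.3 0.1 4.9] 58.53874683380127
36 14.1667 tcp along -34.23 16.27857194119431 F 7.8 [8.  0.2 3.1] 58.50084185600281
```

View pics/w3.png

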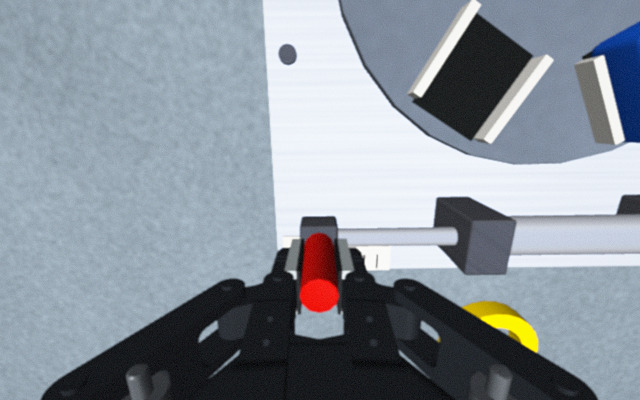

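The wrist view shows the post held between the fingers, with its block at (320,225). TCP travel since the grip is 35.3 mm, and the spring force agrees (7.8 N measured, about 8.3 N expected). I'll go the remaining ~4.7 mm and cross-check it from outside.

```bash
python3 - <<'E'
from h import *
y=np.radians(10.6); ux=np.array([np.cos(y),np.sin(y),0]); h=np.array([592.6,-140.4,82])
arm.servo_line(h-ux*41,rate=20); arm.pause(.7)
print(arm.get_clock(),((arm.get_eef_pos()-h)@ux).round(2),arm.get_grip_width(),arm.get_force()@ux,arm.get_finger_force())
t,_=arm.capture("top"); s,_=arm.capture("scene"); cv2.imwrite("pics/top4.png",t); cv2.imwrite("pics/scene4.png",s)
# contact head (orange, rigid with slide) displacement, z~68
for n,im,old in(("top",t,"pics/top0.png"),("scene",s,"pics/scene0.png")):
    c=arm.camera_params(n); W=[]
    for q in(cv2.imread(old),im):
        H,S,V=cv2.split(cv2.cvtColor(q,cv2.COLOR_BGR2HSV)); r=np.zeros(H.shape,bool)
        if n=="top": r[90:135,265:310]=1
        else: r[225:260,385:430]=1
        b=max(blobs(r&(H>5)&(H<18)&(S>130),5),key=lambda b:b[0]); W.append(ray(c,b[1],67)[0]); print(n,b[0],b[1].round(1))
    print("head moved along jig x",(W[1]-W[0])@ux,(W[1]-W[0]).round(1))
a=cv2.resize(t[85:240,250:390],(420,465)); b=cv2.resize(s[180:280,265:435],(380,465*380//465)); b=cv2.copyMakeBorder(b,0,465-b.shape[0],0,0,cv2.BORDER_CONSTANT)
cv2.imwrite("pics/m4.png",np.hstack([a,b]))
E
```

```text
15.4167 -39.13 16.459747050650048 9.533752911694629 58.46542775630951
top 84 [281.9 108.8]
top 77 [284.8 121.6]
head moved along jig x -41.18996877154337 [-40.4  -8.3   0. ]
scene 65 [409.6 241.9]
scene 63 [397.9 236.1]
head moved along jig x -41.175597176029946 [-40.4  -8.    0. ]
```

View pics/m4.png

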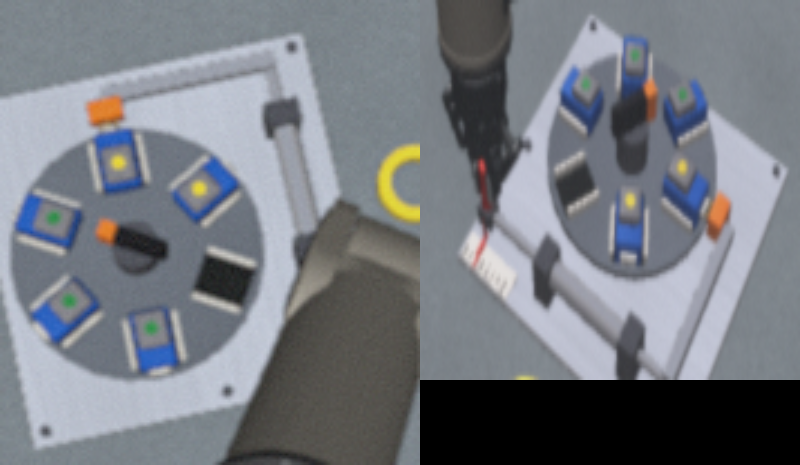

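The orange contact head, seen from both fixed cameras, has moved 41.2 mm, and TCP travel is 40.2 mm. The picture shows the head against the yellow-dot unit at (118,130), and the pointer running into the red mark at (482,245). The slide is at the mark, so I hand in while holding.

```bash
python3 - <<'E'
from workcell import arm
arm.pause(.3); print(arm.get_clock(),arm.get_finger_force(),arm.get_eef_pos(),arm.job_done())
E
```

```text
the job is handed in; nothing more can be done
15.8167 58.46580684185028 [ 554.25441558 -148.18335719   82.92928274] None
```

I turned the turret one click counter-clockwise and pulled the slide to the red mark (40–41 mm measured), then handed in at 15.8 s with the gripper still holding the handle; no verdict was shown.

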